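# Make up a 'needle-in-bracket' counterweight on the dial scale

### The arm

A 7-joint arm with a two-finger parallel gripper is mounted at the origin on the work surface. World frame = base frame: x ahead of the robot, y to its left, z up, the work surface at z = 0. Lengths are in m, angles in degrees, forces in N, time in s.
With the tool pointing down it reaches from about 0.425 to 0.875 m from the base axis. Payload 8.4 kg.
Tool frame: the origin (TCP) lies midway between the tips of the shut fingers; the grasp point (between the pads) lies 19 mm behind it; z points along the fingers, y is the line along which they close (so a half turn about z gives the same grasp; the last joint's range is limited). The gripper opens to 87 mm and grips with 3 to 60 N. Pads are 19 mm wide; open, the fingers measure 117 mm over their backs; the gripper's body (75 mm by 190 mm) begins 51 mm behind the grasp point.
Start: joints at [60.206, 19.091, 2.286, 83.961, -0.768, 76.965, -3.352], TCP at [0.265, -0.593, 0.223] pointing down, gripper open.
Joint ranges: [-147.57, 147.57], [-21.85, 119.76], [-74.77, 79.35], [14.55, 137.4], [-85.83, 265.84], [4.83, 119.75], [-152.11, 152.11]. Speed limits (degrees/s): [127.2, 127.2, 159.86, 159.86, 180, 180, 180].

### API

Orientations are given as [roll, pitch, yaw] about the fixed x, y, z axes, in that order (R = Rz(yaw) Ry(pitch) Rx(roll)).
In Python, from bench import robot gives the robot as it stands. The module is installed in compiled form; this text tells all that it offers.
- The arm moves only by the tool apply_moves, never from a script. Its argument "plan" is a list of rows, each a list of 2 entries, a list of its own where there are three numbers: the shift along the tool's x, y, z in units of 30 cm (1.0 is 30 cm), then the turn, a rotation vector about the tool's x, y, z in units of pi rad (1.0 is pi rad). In form: [[[tx, ty, tz], [ax, ay, az]], ...]. A call has exactly 10 rows; each row is the pose to reach, as a shift and turn from the pose commanded when the call began, along the tool's axes at that moment, turning the shorter way round; what a row does not reach only later rows make up. A row lasts 1/12 s, in which the tool goes at most 41.7 mm and 7.16 degrees, less where a joint would pass 70% of its speed; a pose out of reach is approached as far as the arm can. A call with a number of a shift or a turn outside -1 to 1 is refused whole. A call with a gripper value outside its range is refused whole. "claw" is the opening, from 0 (shut) to 1 (fully open), set as the call begins (left out, the last holds). The fingers move at their own pace and stop on an object; "force" is the grip in N (left out, the last holds). Time passes only in rows, so rows that repeat a pose let the fingers close, or fill a call up. It gives the time, the measured TCP pose, the force, the opening and the grip force at its end, in the units of the state.
- robot.read_state(): the state, without advancing time (a new reading comes with each control period).
- robot.snapshot(name): name is "scene" or "top" or "wrist"; returns a dict with "image" (400x640x3 uint8, red, green, blue), "fx", "fy", "cx", "cy" (pixels), "R" (3x3) and "t" (3): a world point X has camera coordinates R X + t. Camera axes: x right, y down, z forward; pixel columns grow to the right and rows downward; lengths in m; the calibration is good to about 2 mm. A picture is of the moment at which its call begins. There is no depth.
- robot.finish_job(): hands the job in; it is judged then, once.
The state is a dict: "t": time; "joint_positions": joint angles; "joint_vel": joint speeds; "joint_efforts": joint torques, N m; "tcp_pos": TCP position; "tool_rot": TCP orientation; "contact_force": force on the tool from outside, world axes, zero at the start; "moment": the same for the moment, N m; "finger_gap": finger opening in m; "gripper_force": force on a finger pad.
Only numpy, scipy, OpenCV 4.12 (cv2) and the standard library are available. Lean on these libraries where they do the work, as an engineer would, in place of code of your own. Each camera call takes 0.05 s, during which the arm holds its last target. There are 200 camera calls.

### The job

Make up the machine's counterweight on the dial scale: thread the thick round steel rings, one at a time, over the post on the scale's pan until the needle comes to rest between the two tabs of the target bracket on the dial, then stop and leave everything else on the bench where it is. The post stands off the pan's centre, so feel for it gently and lower each ring down the post rather than letting it drop; never press the needle past full scale.

Things in the scene. Friction and masses are not known exactly. Their poses are not given: they have to be found in the camera images.
- ring_a_mid (a point): centre (half-way up) of a loose steel ring lying flat: outside diameter 44 mm, hole 20 mm, 16 mm tall, z axis up; about 0.15 kg, the rings differ a little from one another. All four rings are alike
- ring_b_mid (a point): centre (half-way up) of a loose steel ring lying flat: outside diameter 44 mm, hole 20 mm, 16 mm tall, z axis up; about 0.15 kg, the rings differ a little from one another. All four rings are alike
- ring_c_mid (a point): centre (half-way up) of a loose steel ring lying flat: outside diameter 44 mm, hole 20 mm, 16 mm tall, z axis up; about 0.15 kg, the rings differ a little from one another. All four rings are alike
- ring_d_mid (a point): centre (half-way up) of a loose steel ring lying flat: outside diameter 44 mm, hole 20 mm, 16 mm tall, z axis up; about 0.15 kg, the rings differ a little from one another. All four rings are alike
- scale: green dial scale, fixed. Origin on the bench under the pan's centre, z up, x from the pan to the dial. Base 130 mm wide (y), x = -70 to 190 mm, 50 mm high; leaning round dial head from x = 75 mm on, 124 mm across, up to 135 mm high next to the pan. The pan sinks under load on a spring, 400 N/m (2.5 mm per newton, about 3.7 mm per ring)
- scale_pan (a point): centre of the pan's flat upper face (90 mm diameter, 90 mm above the bench when empty, sinks with load), z up. On the pan a steel post, 16 mm diameter, 52 mm tall, flat top with 1.5 mm chamfer. The post is NOT at this point: its axis stands 7 mm from it, in a direction that differs each time and is not measured (feel or see it); gentle pushes do not shift it
- scale_needle (a joint): angle of the dial's black needle, rad, 0 with the pan empty (pointing to the pan), growing clockwise seen from above with load: 200 rad per metre that the pan sinks, 0.50 rad per newton, about 0.75 rad per ring. The ticks run from 0 to full scale (1 kg) at 4.9 rad
- scale_bracket (a joint): where the target bracket is set: angle of the middle between the two dark steel tabs on the dial's rim, rad, same zero and direction as the needle; the tabs stand 0.47 rad to either side of it. It stays where it is
- needle_tip (a point): tip of the needle, 44 mm from the dial's centre
- bracket_mid (a point): point over the dial half-way between the two tabs, 44 mm from the dial's centre: the needle tip is between the tabs when within 20 mm of it
- hex_nut: loose big hexagon nut, dark steel, 46 mm across flats, 24 mm tall, lying among the rings; not wanted; origin under its centre
- slug: loose solid steel cylinder without a hole, 36 mm diameter, 24 mm tall, standing among the rings; not wanted; origin under its centre
- screwdriver: loose screwdriver lying beyond the rings; origin under its middle
- wrench: loose wrench lying to the left of the rings; origin under its middle
- offcut: loose wood offcut 100 x 50 x 30 mm; origin under its centre
- glue: loose standing glue bottle, 60 mm diameter, 170 mm tall; origin under its centre
- tape: loose tape measure 72 x 38 x 62 mm; origin under its centre

How it is judged (in metres and radians):
On the way, in this order (a step that is already met when the one before it is completed fails the run):
1. the first ring alone is down on the post and let go, and the needle shows it, still short of the bracket (((horizontal distance between ring_a_mid and scale_pan below 0.013 m and z of ring_a_mid in the frame of scale_pan between 0 and 0.052 m and angle between ring_a_mid's own z axis and vertical below 0.2 rad and contact force between the fingers and ring_a below 0.1 N) or (horizontal distance between ring_b_mid and scale_pan below 0.013 m and z of ring_b_mid in the frame of scale_pan between 0 and 0.052 m and angle between ring_b_mid's own z axis and vertical below 0.2 rad and contact force between the fingers and ring_b below 0.1 N) or (horizontal distance between ring_c_mid and scale_pan below 0.013 m and z of ring_c_mid in the frame of scale_pan between 0 and 0.052 m and angle between ring_c_mid's own z axis and vertical below 0.2 rad and contact force between the fingers and ring_c below 0.1 N) or (horizontal distance between ring_d_mid and scale_pan below 0.013 m and z of ring_d_mid in the frame of scale_pan between 0 and 0.052 m and angle between ring_d_mid's own z axis and vertical below 0.2 rad and contact force between the fingers and ring_d below 0.1 N)) and value of joint scale_needle between 0.55 and 0.9 rad and velocity of joint scale_needle between -0.2 and 0.2 rad/s), for 0.2 s.
2. more rings are on the post and the needle rests between the tabs ((((horizontal distance between ring_a_mid and scale_pan below 0.013 m and z of ring_a_mid in the frame of scale_pan between 0 and 0.052 m and angle between ring_a_mid's own z axis and vertical below 0.2 rad and contact force between the fingers and ring_a below 0.1 N) and (horizontal distance between ring_b_mid and scale_pan below 0.013 m and z of ring_b_mid in the frame of scale_pan between 0 and 0.052 m and angle between ring_b_mid's own z axis and vertical below 0.2 rad and contact force between the fingers and ring_b below 0.1 N)) or ((horizontal distance between ring_a_mid and scale_pan below 0.013 m and z of ring_a_mid in the frame of scale_pan between 0 and 0.052 m and angle between ring_a_mid's own z axis and vertical below 0.2 rad and contact force between the fingers and ring_a below 0.1 N) and (horizontal distance between ring_c_mid and scale_pan below 0.013 m and z of ring_c_mid in the frame of scale_pan between 0 and 0.052 m and angle between ring_c_mid's own z axis and vertical below 0.2 rad and contact force between the fingers and ring_c below 0.1 N)) or ((horizontal distance between ring_a_mid and scale_pan below 0.013 m and z of ring_a_mid in the frame of scale_pan between 0 and 0.052 m and angle between ring_a_mid's own z axis and vertical below 0.2 rad and contact force between the fingers and ring_a below 0.1 N) and (horizontal distance between ring_d_mid and scale_pan below 0.013 m and z of ring_d_mid in the frame of scale_pan between 0 and 0.052 m and angle between ring_d_mid's own z axis and vertical below 0.2 rad and contact force between the fingers and ring_d below 0.1 N)) or ((horizontal distance between ring_b_mid and scale_pan below 0.013 m and z of ring_b_mid in the frame of scale_pan between 0 and 0.052 m and angle between ring_b_mid's own z axis and vertical below 0.2 rad and contact force between the fingers and ring_b below 0.1 N) and (horizontal distance between ring_c_mid and scale_pan below 0.013 m and z of ring_c_mid in the frame of scale_pan between 0 and 0.052 m and angle between ring_c_mid's own z axis and vertical below 0.2 rad and contact force between the fingers and ring_c below 0.1 N)) or ((horizontal distance between ring_b_mid and scale_pan below 0.013 m and z of ring_b_mid in the frame of scale_pan between 0 and 0.052 m and angle between ring_b_mid's own z axis and vertical below 0.2 rad and contact force between the fingers and ring_b below 0.1 N) and (horizontal distance between ring_d_mid and scale_pan below 0.013 m and z of ring_d_mid in the frame of scale_pan between 0 and 0.052 m and angle between ring_d_mid's own z axis and vertical below 0.2 rad and contact force between the fingers and ring_d below 0.1 N)) or ((horizontal distance between ring_c_mid and scale_pan below 0.013 m and z of ring_c_mid in the frame of scale_pan between 0 and 0.052 m and angle between ring_c_mid's own z axis and vertical below 0.2 rad and contact force between the fingers and ring_c below 0.1 N) and (horizontal distance between ring_d_mid and scale_pan below 0.013 m and z of ring_d_mid in the frame of scale_pan between 0 and 0.052 m and angle between ring_d_mid's own z axis and vertical below 0.2 rad and contact force between the fingers and ring_d below 0.1 N))) and distance between needle_tip and bracket_mid below 0.0205 m and value of joint scale_needle between 0.85 and 2.95 rad and velocity of joint scale_needle between -0.2 and 0.2 rad/s), for 0.2 s.
At the end, for the whole second after the job is handed in: the needle is at rest (under 0.2 rad/s) between the two tabs (within 0.47 rad of the bracket's middle); every ring is either on the post, let go and lying flat (within 0.2 rad) with its centre within 13 mm of the pan's centre and less than 52 mm above the pan, or still lies on the bench (distance between needle_tip and bracket_mid below 0.0205 m and value of joint scale_needle between 0.85 and 2.95 rad and velocity of joint scale_needle between -0.2 and 0.2 rad/s and ((horizontal distance between ring_a_mid and scale_pan below 0.013 m and z of ring_a_mid in the frame of scale_pan between 0 and 0.052 m and angle between ring_a_mid's own z axis and vertical below 0.2 rad and contact force between the fingers and ring_a below 0.1 N) or height (world z) of ring_a_mid below 0.03 m) and ((horizontal distance between ring_b_mid and scale_pan below 0.013 m and z of ring_b_mid in the frame of scale_pan between 0 and 0.052 m and angle between ring_b_mid's own z axis and vertical below 0.2 rad and contact force between the fingers and ring_b below 0.1 N) or height (world z) of ring_b_mid below 0.03 m) and ((horizontal distance between ring_c_mid and scale_pan below 0.013 m and z of ring_c_mid in the frame of scale_pan between 0 and 0.052 m and angle between ring_c_mid's own z axis and vertical below 0.2 rad and contact force between the fingers and ring_c below 0.1 N) or height (world z) of ring_c_mid below 0.03 m) and ((horizontal distance between ring_d_mid and scale_pan below 0.013 m and z of ring_d_mid in the frame of scale_pan between 0 and 0.052 m and angle between ring_d_mid's own z axis and vertical below 0.2 rad and contact force between the fingers and ring_d below 0.1 N) or height (world z) of ring_d_mid below 0.03 m)); the robot touches nothing.
It fails at once if the scale is pressed past full scale (needle beyond 4.9 rad, about 10 N) (value of joint scale_needle above 4.9 rad).
It fails at once if a ring is dropped down the post (falls faster than 0.6 m/s there) ((horizontal distance between ring_a_mid and scale_pan below 0.013 m and z of ring_a_mid in the frame of scale_pan below 0.06 m and linear speed of ring_a above 0.6 m/s) or (horizontal distance between ring_b_mid and scale_pan below 0.013 m and z of ring_b_mid in the frame of scale_pan below 0.06 m and linear speed of ring_b above 0.6 m/s) or (horizontal distance between ring_c_mid and scale_pan below 0.013 m and z of ring_c_mid in the frame of scale_pan below 0.06 m and linear speed of ring_c above 0.6 m/s) or (horizontal distance between ring_d_mid and scale_pan below 0.013 m and z of ring_d_mid in the frame of scale_pan below 0.06 m and linear speed of ring_d above 0.6 m/s)).
It fails at once if one of the other things on the bench is moved by more than 30 mm (distance of any of hex_nut, slug, screwdriver, wrench, offcut, glue, tape from where it was at the start of the episode above 0.03 m).
It also fails if it takes over 72 s, if anything falls off the work surface, if the arm or the gripper's body presses on something with over 40 N, if the wrist force passes 120 N, or if a joint passes its speed limit or range.

## Working session

There is one attempt and no reset: what is moved stays moved. The work goes in short steps, Python scripts to look and compute and a tool call to move; the robot and the scene stay as the last step left them, time stands still between calls to the robot, and variables do not carry over. Pictures are saved under pics/ and viewed, at most 12 in all, crops included, and the job is handed in when it is done.

Besides the shell and the picture viewer there is one more tool, called after ">>>" by a JSON object that holds its "method" and its "body". apply_moves: Moves the arm, as the interface text tells. Its arguments: {"type":"object","properties":{"plan":{"type":"array"},"claw":{"type":"number"},"force":{"type":"number"}},"required":["plan"]}

```bash
mkdir -p pics
python3 - <<'E'
from bench import robot
import cv2, pickle
s=robot.read_state(); print({k:s[k] for k in('t','tcp_pos','tool_rot','contact_force','finger_gap')})
for n in('scene','top'):
    d=robot.snapshot(n); pickle.dump(d,open(n+'.pkl','wb')); cv2.imwrite(f'pics/{n}0.png',d['image'][:,:,::-1]); print(n,d['fx'],d['cx'],d['cy'],d['R'],d['t'])
E
```

```text
{'t': 0.0, 'tcp_pos': array([ 0.26528985, -0.59286058,  0.2216398 ]), 'tool_rot': array([-1.79904555e+02,  7.10455942e-03,  2.41093896e+01]), 'contact_force': array([1.4484169 , 0.81529688, 0.85322788]), 'finger_gap': 0.08693622214354144}
scene 395.9494635430329 321.671775758986 197.8887122697039 [[-0.04263266  0.99900547 -0.01305896]
 [ 0.75474066  0.02363869 -0.65559725]
 [-0.65463654 -0.03780598 -0.75499782]] [-0.06537023 -0.39917889  1.42613082]
top 443.6361105715285 311.9618723806788 198.3804456233369 [[ 0.00560703 -0.99980068  0.01916146]
 [-0.98620615 -0.00869868 -0.16529299]
 [ 0.16542672 -0.01797034 -0.98605835]] [0.0819618  0.60835742 1.21425097]
```

View pics/scene0.png

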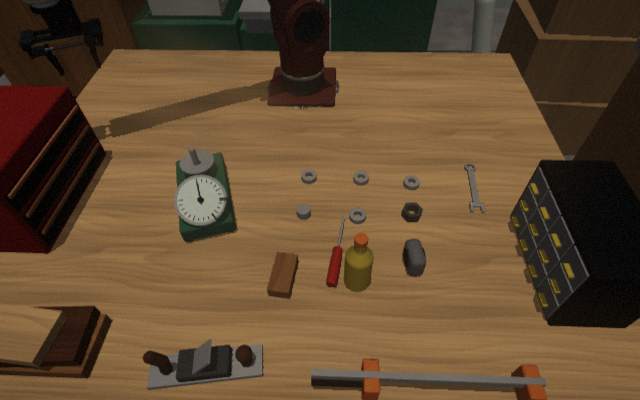

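View pics/top0.png

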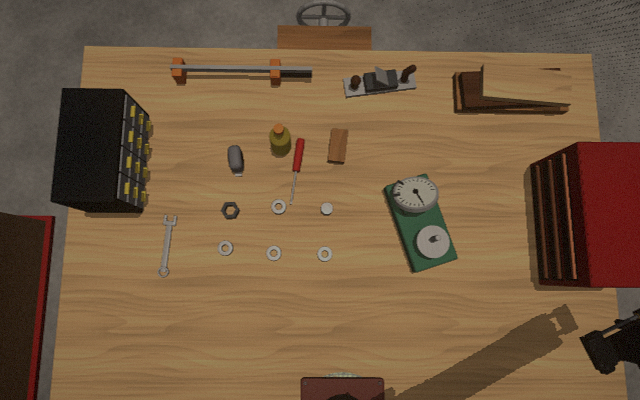

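The overhead view shows the rings at about (225,248), (274,253), (325,254) and (279,207). The nut is at (231,211), the slug at (326,209), the pan at (433,241) and the dial at (415,194). Next: precise centres and a zoom on the dial.

```bash
cat > h.py <<'E'
import numpy as np, cv2, pickle
from bench import robot
def ray(d,uv,z):
    R,t=np.array(d['R']),np.array(d['t']); c=-R.T@t
    v=R.T@np.array([(uv[0]-d['cx'])/d['fx'],(uv[1]-d['cy'])/d['fy'],1.])
    return c+v*(z-c[2])/v[2]
def proj(d,X):
    p=np.array(d['R'])@np.array(X)+np.array(d['t']); return d['fx']*p[0]/p[2]+d['cx'],d['fy']*p[1]/p[2]+d['cy']
E
python3 - <<'E'
from h import *
d=pickle.load(open('top.pkl','rb')); im=d['image']; s=pickle.load(open('scene.pkl','rb'))
hsv=cv2.cvtColor(im,cv2.COLOR_RGB2HSV)
m=((hsv[...,1]<60)&(hsv[...,2]>60)).astype('uint8')*255
cs,_=cv2.findContours(m,cv2.RETR_EXTERNAL,cv2.CHAIN_APPROX_NONE)
for c in cs:
    a=cv2.contourArea(c)
    (u,v),r=cv2.minEnclosingCircle(c)
    if a>60 and 150<u<470 and 150<v<300:
        M=cv2.moments(c); uv=(M['m10']/M['m00'],M['m01']/M['m00']); 
        print(np.round(uv,1),round(a),round(r,1),'z16',ray(d,uv,.016).round(4),'z90',ray(d,uv,.09).round(4))
A=cv2.resize(im[165:275,370:470],None,fx=4,fy=4,interpolation=cv2.INTER_CUBIC)
B=cv2.resize(s['image'][140:245,165:245],None,fx=4.2,fy=4.2,interpolation=cv2.INTER_CUBIC)
h=max(A.shape[0],B.shape[0]); f=lambda q:cv2.copyMakeBorder(q,0,h-q.shape[0],0,0,0)
cv2.imwrite('pics/z1.png',np.hstack([f(A),f(B)])[:,:,::-1])
E
```

```text
[324.3 253.5] 151 7.4 z16 [0.4535 0.0493 0.016 ] z90 [0.4503 0.0528 0.09  ]
[273.2 252.7] 154 7.4 z16 [0.4548 0.1958 0.016 ] z90 [0.4516 0.1908 0.09  ]
[224.8 247.6] 154 7.5 z16 [0.4684 0.3345 0.016 ] z90 [0.4644 0.3215 0.09  ]
[432.7 241.2] 852 17.2 z16 [ 0.4907 -0.2647  0.016 ] z90 [ 0.4854 -0.2431  0.09  ]
[165.9 247.2] 335 31.0 z16 [0.4685 0.502  0.016 ] z90 [0.4645 0.4793 0.09  ]
[326.4 208. ] 94 6.1 z16 [0.5853 0.0433 0.016 ] z90 [0.5745 0.0471 0.09  ]
[278.2 206.2] 149 7.2 z16 [0.5896 0.184  0.016 ] z90 [0.5785 0.1797 0.09  ]
[415.9 194.2] 1224 22.7 z16 [ 0.6287 -0.2202  0.016 ] z90 [ 0.6154 -0.2012  0.09  ]
[234.2 156.6] 220 11.4 z16 [0.737  0.3169 0.016 ] z90 [0.7174 0.3049 0.09  ]
[271.8  65.2] 44631 362.3 z16 [1.0278 0.2115 0.016 ] z90 [0.9915 0.2056 0.09  ]
```

View pics/z1.png

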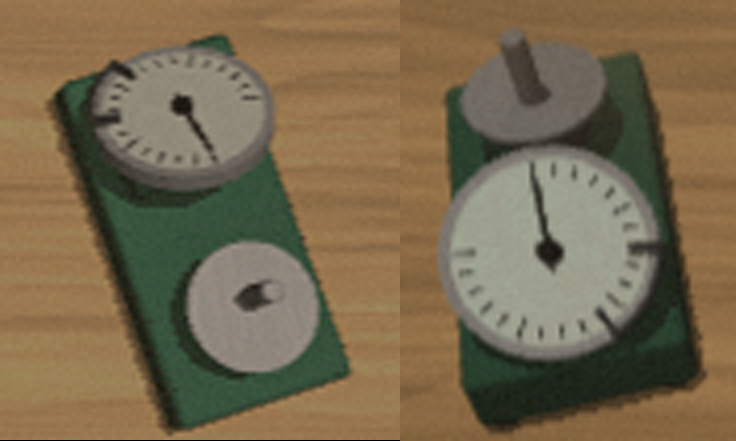

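The needle is at 0. The tabs sit at about 1.75 and 2.6 rad, so the middle is about 2.2 rad, which means three rings. In the overhead zoom the post top is at (272,292), and in the scene zoom at (114,37). Triangulate it.

```bash
cat >> h.py <<'E'
def tri(ds,uvs):
    A=np.zeros((3,3));b=np.zeros(3);ls=[]
    for d,uv in zip(ds,uvs):
        R,t=np.array(d['R']),np.array(d['t']); c=-R.T@t
        v=R.T@np.array([(uv[0]-d['cx'])/d['fx'],(uv[1]-d['cy'])/d['fy'],1.]); v/=np.linalg.norm(v)
        P=np.eye(3)-np.outer(v,v); A+=P;b+=P@c; ls.append((P,c))
    X=np.linalg.solve(A,b); return X,[np.linalg.norm(P@(X-c)) for P,c in ls]
def go(T,yaw=None):
    """shift (units) from current pose to TCP target"""
    from scipy.spatial.transform import Rotation as Ro
    s=robot.read_state(); R=Ro.from_euler('xyz',s['tool_rot'],degrees=True).as_matrix()
    print('shift',(R.T@(np.array(T)-s['tcp_pos'])/.3).round(4),'rot',s['tool_rot'].round(2),'tcp',s['tcp_pos'].round(4))
E
python3 - <<'E'
from h import *
d=pickle.load(open('top.pkl','rb')); s=pickle.load(open('scene.pkl','rb'))
ut=(370+272.5/4-.5,165+292.5/4-.5); us=(165+114.5/4.2-.5,140+37.5/4.2-.5)
print(tri([d,s],[ut,us]),ray(d,ut,.142),ray(s,us,.142))
print('pan',ray(d,(432.7,241.2),.09),ray(s,(165+134/4.2-.5,140+93/4.2-.5),.09))
print('dial',ray(d,(370+182/4,165+104/4),.12))
for P in([.4535,.0493,.016],[.4548,.1958,.016],[.5896,.184,.016]):print(proj(s,P))
go([.4535,.0493,.13])
E
```

```text
(array([ 0.4914241 , -0.24223313,  0.14007276]), [np.float64(0.0004988340429620156), np.float64(0.0004988340429619849)]) [ 0.49115983 -0.24113734  0.142     ] [ 0.49347577 -0.24171923  0.142     ]
pan [ 0.48548505 -0.24299872  0.09      ] [ 0.48759347 -0.24453993  0.09      ]
dial [ 0.61872628 -0.19277692  0.12      ]
(np.float64(309.01125568863347), np.float64(174.37684232794228))
(np.float64(361.17559569106993), np.float64(175.82821839160607))
(np.float64(357.77282462451893), np.float64(213.27352840477448))
shift [ 1.447  -1.6974  0.3082] rot [-179.92    0.     24.11] tcp [ 0.2653 -0.5929  0.2218]
```

>>> {"method": "apply_moves", "body": {"plan": [[[0.72,-0.85,0],[0,0,0]],[[0.72,-0.85,0],[0,0,0]],[[0.72,-0.85,0],[0,0,0]],[[0.72,-0.85,0],[0,0,0]],[[0.72,-0.85,0],[0,0,0]],[[0.72,-0.85,0],[0,0,0]],[[0.72,-0.85,0],[0,0,0]],[[0.72,-0.85,0],[0,0,0]],[[0.72,-0.85,0],[0,0,0]],[[0.72,-0.85,0],[0,0,0]]], "claw": 0.75}}

```text
t: 0.93
tcp_pos: [0.3592, -0.2701, 0.2227]
tool_rot: [180.0, 0.0, 24.4]
contact_force: [-0.2, -1.0, 0.1]
finger_gap: 0.0653
gripper_force: 0.0
```

>>> {"method": "apply_moves", "body": {"plan": [[[0.727,-0.847,0.25],[0,0,0]],[[0.727,-0.847,0.25],[0,0,0]],[[0.727,-0.847,0.25],[0,0,0]],[[0.727,-0.847,0.25],[0,0,0]],[[0.727,-0.847,0.25],[0,0,0]],[[0.727,-0.847,0.25],[0,0,0]],[[0.727,-0.847,0.25],[0,0,0]],[[0.727,-0.847,0.25],[0,0,0]],[[0.727,-0.847,0.25],[0,0,0]],[[0.727,-0.847,0.25],[0,0,0]]]}}

```text
t: 1.77
tcp_pos: [0.4541, 0.0511, 0.1467]
tool_rot: [-179.9, 0.0, 24.3]
contact_force: [-0.3, -0.4, 0.3]
finger_gap: 0.0651
gripper_force: 0.0
```

Run:
```python
from h import *
go([.4535,.0493,.13]); print(robot.read_state()['t'])
d=robot.snapshot('wrist'); pickle.dump(d,open('wrist.pkl','wb')); im=d['image']; cv2.imwrite('pics/w1.png',im[:,:,::-1])
print(proj(d,[.4535,.0493,.016]), -np.array(d['R']).T@np.array(d['t']))
```

```text
shift [-0.0041  0.0046  0.0558] rot [-1.7989e+02  3.0000e-02  2.4320e+01] tcp [0.4541 0.0511 0.1467]
1.7667
(np.float64(317.2874395488648), np.float64(191.28452748952063)) [0.52107608 0.08106987 0.30850956]
```

View pics/w1.png

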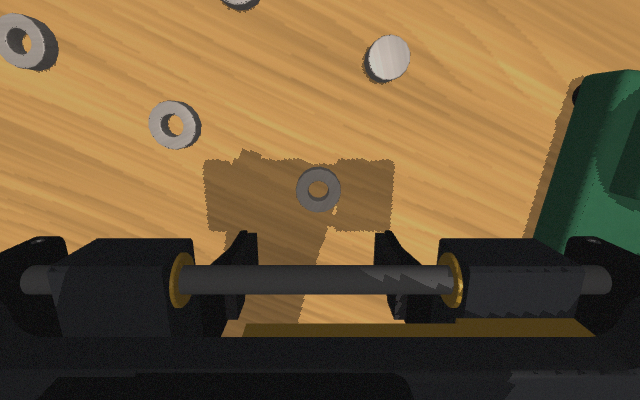

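The wrist view shows ring 1 at (319,190), about 1 mm from the prediction. Get its exact shift.

```bash
cat >> h.py <<'E'
def rings(d,z,near=None):
    hsv=cv2.cvtColor(d['image'],cv2.COLOR_RGB2HSV)
    m=((hsv[...,1]<50)&(hsv[...,2]>70)).astype('uint8')*255
    out=[]
    for c in cv2.findContours(m,cv2.RETR_EXTERNAL,cv2.CHAIN_APPROX_NONE)[0]:
        if cv2.contourArea(c)>100 and len(c)>5:
            e=cv2.fitEllipse(c); out.append((ray(d,e[0],z),np.round(e[0],1),np.round(e[1],1)))
    if near is not None: out=[o for o in out if np.linalg.norm(o[0][:2]-near[:2])<.03]
    return out
E
python3 - <<'E'
from h import *
d=pickle.load(open('wrist.pkl','rb'))
for o in rings(d,.012): print(o)
X=rings(d,.012,[.4535,.0493])
if X: go([X[0][0][0],X[0][0][1],.004])
s=robot.read_state(); print('tcp px',proj(d,s['tcp_pos']),d['fx'])
E
```

```text
(array([ 0.4151833 , -0.10299055,  0.012     ]), array([433.6, 280.1]), array([12.5, 45.7]))
(array([0.45471316, 0.04927618, 0.012     ]), array([317.8, 189.2]), array([43.2, 44.3]))
(array([0.45587793, 0.19597254, 0.012     ]), array([172.9, 124. ]), array([46.7, 49.2]))
(array([0.58745685, 0.04222052, 0.012     ]), array([388.5,  57.1]), array([40.6, 44.7]))
(array([0.47028975, 0.3347629 , 0.012     ]), array([22.4, 39.7]), array([48.9, 56.4]))
shift [3.700e-03 2.000e-04 4.766e-01] rot [-1.7993e+02  6.0000e-02  2.4190e+01] tcp [0.4539 0.0488 0.147 ]
tcp px (np.float64(319.1799516058998), np.float64(249.05520630889822)) 314.58655148572973
```

>>> {"method": "apply_moves", "body": {"plan": [[[0.003,0,0.1],[0,0,0]],[[0.003,0,0.2],[0,0,0]],[[0.003,0,0.3],[0,0,0]],[[0.003,0,0.37],[0,0,0]],[[0.003,0,0.42],[0,0,0]],[[0.003,0,0.45],[0,0,0]],[[0.003,0,0.465],[0,0,0]],[[0.003,0,0.475],[0,0,0]],[[0.003,0,0.475],[0,0,0]],[[0.003,0,0.475],[0,0,0]]]}}

```text
t: 2.65
tcp_pos: [0.4553, 0.0488, 0.0058]
tool_rot: [180.0, -0.1, 24.1]
contact_force: [0.6, 0.6, 0.5]
finger_gap: 0.0655
gripper_force: 0.0
```

>>> {"method": "apply_moves", "body": {"plan": [[[0,0,0],[0,0,0]],[[0,0,0],[0,0,0]],[[0,0,0],[0,0,0]],[[0,0,0],[0,0,0]],[[0,0,0],[0,0,0]],[[0,0,0],[0,0,0]],[[0,0,0],[0,0,0]],[[0,0,-0.05],[0,0,0]],[[0,0,-0.1],[0,0,0]],[[0,0,-0.1],[0,0,0]]], "claw": 0.3, "force": 12}}

```text
t: 3.48
tcp_pos: [0.4559, 0.0494, 0.0369]
tool_rot: [179.9, -0.2, 24.1]
contact_force: [1.1, 0.3, -1.7]
finger_gap: 0.0433
gripper_force: 12.0
```

Run:
```python
from h import *
go([.492,-.242,.21]); s=robot.read_state(); print(s['finger_gap'],s['gripper_force'],s['contact_force'])
```

```text
shift [-0.2855  0.9363 -0.5766] rot [ 1.7994e+02 -1.5000e-01  2.4120e+01] tcp [0.4559 0.0494 0.0369]
0.043314680319052994 11.999776444863528 [ 1.13418655  0.31270129 -1.74513679]
```

>>> {"method": "apply_moves", "body": {"plan": [[[0,0,-0.13],[0,0,0]],[[0,0,-0.26],[0,0,0]],[[-0.02,0.06,-0.38],[0,0,0]],[[-0.06,0.18,-0.44],[0,0,0]],[[-0.1,0.3,-0.48],[0,0,0]],[[-0.14,0.42,-0.5],[0,0,0]],[[-0.18,0.54,-0.52],[0,0,0]],[[-0.22,0.66,-0.54],[0,0,0]],[[-0.25,0.78,-0.56],[0,0,0]],[[-0.285,0.88,-0.576],[0,0,0]]]}}

```text
t: 4.32
tcp_pos: [0.4842, -0.2298, 0.2072]
tool_rot: [180.0, 0.0, 24.0]
contact_force: [-0.4, 0.0, -1.5]
finger_gap: 0.0431
gripper_force: 12.0
```

Run:
```python
from h import *
go([.492,-.242,.18])
d=robot.snapshot('wrist'); pickle.dump(d,open('wrist.pkl','wb')); t=robot.snapshot('top'); pickle.dump(t,open('top1.pkl','wb')); s=robot.snapshot('scene'); pickle.dump(s,open('scene1.pkl','wb'))
c=lambda d,X,w,f:(lambda u:cv2.resize(d['image'][int(u[1])-w:int(u[1])+w,int(u[0])-w:int(u[0])+w],None,fx=f,fy=f,interpolation=cv2.INTER_CUBIC))(proj(d,X))
P=[.492,-.242,.15]
print(proj(d,P),[tuple(int(x) for x in proj(k,P)) for k in(t,s)])
a=d['image'][150:350,220:420]; a=cv2.resize(a,(400,400))
b=cv2.resize(c(s,P,40,5),(400,400))
cv2.imwrite('pics/w2.png',np.hstack([a,b])[:,:,::-1])
```

```text
shift [0.0074 0.0477 0.0907] rot [1.7998e+02 5.0000e-02 2.4010e+01] tcp [ 0.4842 -0.2298  0.2072]
(np.float64(335.174445764856), np.float64(211.59617476486534)) [(438, 237), (190, 145)]
```

View pics/w2.png

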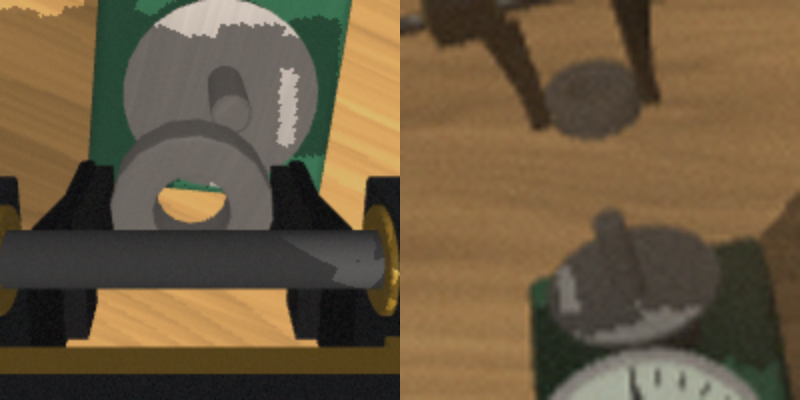

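The wrist view shows the post top at about pixel (335.7,205.7) and the ring edges giving a centre column of about 316. Cast both.

Run:
```python
from h import *
d=pickle.load(open('wrist.pkl','rb'))
P=ray(d,(335.7,205.7),.142); print('post',P)
s=robot.read_state(); T=np.array(s['tcp_pos']); print('ring top centre px',proj(d,T+[0,0,.011]),'at z',T[2])
# upper outer edge of the ring's bottom/top in tool x
x=np.array([np.cos(np.radians(24)),np.sin(np.radians(24)),0])
print('far edge top',proj(d,T+[0,0,.011]+.022*x),'far edge bottom',proj(d,T+[0,0,-.005]+.022*x), 'near/far hole top',proj(d,T+[0,0,.011]+.01*x))
go([P[0],P[1],.165])
```

```text
post [ 0.49423328 -0.2419283   0.142     ]
ring top centre px (np.float64(315.1902593251434), np.float64(256.0234617555437)) at z 0.20668369748161522
far edge top (np.float64(315.2046523290566), np.float64(216.45535486827728)) far edge bottom (np.float64(315.2246448688678), np.float64(207.12354446893454)) near/far hole top (np.float64(315.19667018255547), np.float64(238.39924009572215))
shift [0.0158 0.0514 0.1389] rot [-1.7997e+02  6.0000e-02  2.3820e+01] tcp [ 0.4837 -0.2297  0.2067]
```

>>> {"method": "apply_moves", "body": {"plan": [[[0.005,0.02,0.0],[0,0,0]],[[0.015,0.051,0.03],[0,0,0]],[[0.015,0.051,0.08],[0,0,0]],[[0.015,0.051,0.11],[0,0,0]],[[0.015,0.051,0.13],[0,0,0]],[[0.015,0.051,0.14],[0,0,0]],[[0.015,0.051,0.14],[0,0,0]],[[0.015,0.051,0.14],[0,0,0]],[[0.015,0.051,0.14],[0,0,0]],[[0.015,0.051,0.14],[0,0,0]]]}}

```text
t: 5.3
tcp_pos: [0.4951, -0.2391, 0.1665]
tool_rot: [179.9, -0.0, 24.1]
contact_force: [-0.1, 0.8, -0.9]
finger_gap: 0.0432
gripper_force: 12.0
```

Run:
```python
from h import *
go([.4938,-.242,.139]);print(robot.read_state()['contact_force'])
d=robot.snapshot('wrist'); pickle.dump(d,open('wrist.pkl','wb')); s=robot.snapshot('scene')
u=[int(x) for x in proj(s,[.4938,-.242,.15])]
a=cv2.resize(d['image'][170:300,240:400],None,fx=3,fy=3); b=cv2.resize(s['image'][u[1]-30:u[1]+35,u[0]-30:u[0]+30],None,fx=6,fy=6,interpolation=cv2.INTER_CUBIC)[:390]
cv2.imwrite('pics/w3.png',np.hstack([a,b[:390]])[:,:,::-1])
```

```text
shift [-0.008   0.0071  0.0917] rot [ 1.7995e+02 -4.0000e-02  2.4110e+01] tcp [ 0.4951 -0.2391  0.1665]
[-0.14157841  0.75948516 -0.88216789]
```

View pics/w3.png

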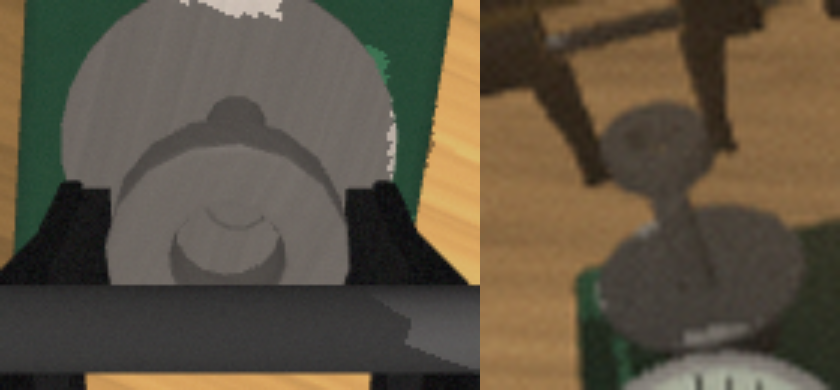

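The post's near edge is visible inside the hole, with its arc bottom at pixel (318.7,247). The ring centre column is about 315.8, so check what offset remains.

Run:
```python
from h import *
d=pickle.load(open('wrist.pkl','rb'));T=np.array(robot.read_state()['tcp_pos']); a=np.radians(24.1)
x=np.array([np.cos(a),np.sin(a),0]);y=np.array([np.sin(a),-np.cos(a),0])
for n,uv,z in(('near edge',(318.2,246.5),.1405),('post base far',(318.2,202),.09)):
    P=ray(d,uv,z)-T; print(n,'dx,dy mm',1e3*P@x,1e3*P@y)
for n,uv,z in(('ring top far',(315.3,217.8),T[2]+.011),('ring right',(355.8,240),T[2]+.011),('ring left',(275.3,240),T[2]+.011),('hole near',(315.3,262),T[2]-.005)):
    P=ray(d,uv,z)-T; print(n,'dx,dy mm',1e3*P@x,1e3*P@y)
```

```text
near edge dx,dy mm -11.269054888079387 1.7329099744539032
post base far dx,dy mm 4.081380637747883 2.141248881039222
ring top far dx,dy mm 21.11873781842749 -0.16129773869875677
ring right dx,dy mm 8.985801677063062 20.80860659870897
ring left dx,dy mm 8.976038879089403 -20.85869097119848
hole near dx,dy mm -11.698216843287048 -0.14759714179551608
```

>>> {"method": "apply_moves", "body": {"plan": [[[-0.004,0.004,0],[0,0,0]],[[-0.008,0.007,0],[0,0,0]],[[-0.008,0.007,0.02],[0,0,0]],[[-0.008,0.007,0.035],[0,0,0]],[[-0.008,0.007,0.05],[0,0,0]],[[-0.008,0.007,0.06],[0,0,0]],[[-0.008,0.007,0.07],[0,0,0]],[[-0.008,0.007,0.08],[0,0,0]],[[-0.008,0.007,0.085],[0,0,0]],[[-0.008,0.007,0.09],[0,0,0]]]}}

```text
t: 6.23
tcp_pos: [0.4934, -0.2418, 0.1387]
tool_rot: [-180.0, 0.0, 24.1]
contact_force: [1.0, -0.5, -0.9]
finger_gap: 0.0432
gripper_force: 12.0
```

>>> {"method": "apply_moves", "body": {"plan": [[[0,0,0],[0,0,0]],[[0,0,0],[0,0,0]],[[0,0,0],[0,0,0]],[[0,0,0],[0,0,0]],[[0,0,0],[0,0,0]],[[0,0,0],[0,0,0]],[[0,0,0],[0,0,0]],[[0,0,0],[0,0,0]],[[0,0,0],[0,0,0]],[[0,0,0],[0,0,0]]]}}

```text
t: 7.07
tcp_pos: [0.4934, -0.2418, 0.1389]
tool_rot: [-180.0, 0.0, 24.1]
contact_force: [-0.7, 0.2, -1.5]
finger_gap: 0.043
gripper_force: 12.0
```

>>> {"method": "apply_moves", "body": {"plan": [[[0,0,0.02],[0,0,0]],[[0,0,0.04],[0,0,0]],[[0,0,0.06],[0,0,0]],[[0,0,0.08],[0,0,0]],[[0,0,0.1],[0,0,0]],[[0,0,0.12],[0,0,0]],[[0,0,0.135],[0,0,0]],[[0,0,0.145],[0,0,0]],[[0,0,0.155],[0,0,0]],[[0,0,0.155],[0,0,0]]]}}

```text
t: 7.9
tcp_pos: [0.4933, -0.2418, 0.0919]
tool_rot: [-180.0, 0.0, 24.1]
contact_force: [-0.7, 1.0, -1.0]
finger_gap: 0.0437
gripper_force: 12.0
```

>>> {"method": "apply_moves", "body": {"plan": [[[0,0,0],[0,0,0]],[[0,0,0],[0,0,0]],[[0,0,0],[0,0,0]],[[0,0,0],[0,0,0]],[[0,0,0],[0,0,0]],[[0,0,0],[0,0,0]],[[0,0,0],[0,0,0]],[[0,0,0],[0,0,0]],[[0,0,0],[0,0,0]],[[0,0,0],[0,0,0]]], "claw": 0.65}}

```text
t: 8.73
tcp_pos: [0.4934, -0.2418, 0.0924]
tool_rot: [-180.0, -0.0, 24.1]
contact_force: [-0.5, -0.2, -0.3]
finger_gap: 0.0566
gripper_force: 0.0
```

Run:
```python
from h import *
go([.493,-.242,.22]);d=robot.snapshot('wrist'); s=robot.snapshot('scene')
a=cv2.resize(d['image'][130:330,200:440],None,fx=2,fy=2); b=cv2.resize(s['image'][140:240,165:245],None,fx=4,fy=4,interpolation=cv2.INTER_CUBIC)
cv2.imwrite('pics/w4.png',np.hstack([a,b])[:,:,::-1])
```

```text
shift [-0.0016 -0.     -0.4255] rot [-180.     -0.     24.11] tcp [ 0.4934 -0.2418  0.0924]
```

View pics/w4.png

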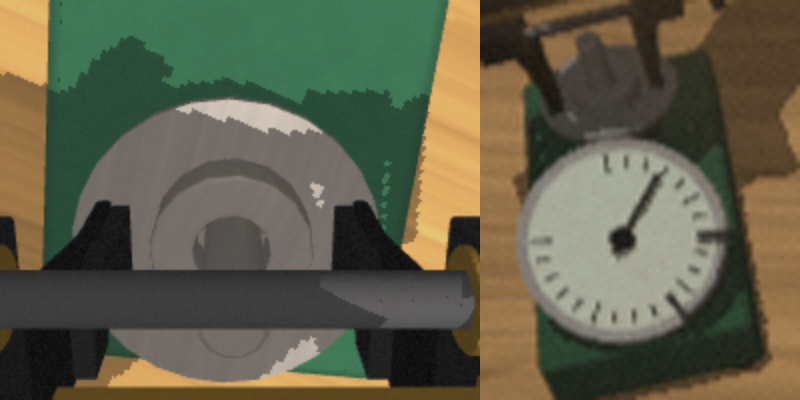

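Ring 1 is threaded and let go, and the needle reads about 0.75 rad. Next is ring 2 at (0.4559, 0.196).

>>> {"method": "apply_moves", "body": {"plan": [[[0,0,-0.05],[0,0,0]],[[0,0,-0.15],[0,0,0]],[[0,0,-0.27],[0,0,0]],[[0,0,-0.38],[0,0,0]],[[0.03,-0.1,-0.38],[0,0,0]],[[0.07,-0.22,-0.38],[0,0,0]],[[0.11,-0.34,-0.38],[0,0,0]],[[0.15,-0.46,-0.38],[0,0,0]],[[0.19,-0.58,-0.38],[0,0,0]],[[0.23,-0.7,-0.38],[0,0,0]]], "claw": 0.75}}

```text
t: 9.67
tcp_pos: [0.4701, -0.0203, 0.2066]
tool_rot: [180.0, -0.0, 24.1]
contact_force: [2.0, 0.6, 0.2]
finger_gap: 0.0651
gripper_force: 0.0
```

Run:
```python
from h import *
go([.4559,.196,.14])
```

```text
shift [ 0.2511 -0.6776  0.2215] rot [ 1.7996e+02 -2.0000e-02  2.4100e+01] tcp [ 0.4701 -0.0203  0.2066]
```

>>> {"method": "apply_moves", "body": {"plan": [[[0.04,-0.1,0.03],[0,0,0]],[[0.08,-0.21,0.06],[0,0,0]],[[0.12,-0.32,0.1],[0,0,0]],[[0.16,-0.43,0.14],[0,0,0]],[[0.2,-0.54,0.18],[0,0,0]],[[0.23,-0.62,0.2],[0,0,0]],[[0.245,-0.66,0.22],[0,0,0]],[[0.25,-0.675,0.22],[0,0,0]],[[0.25,-0.675,0.22],[0,0,0]],[[0.25,-0.675,0.22],[0,0,0]]]}}

```text
t: 10.5
tcp_pos: [0.4567, 0.1927, 0.1406]
tool_rot: [180.0, 0.0, 24.1]
contact_force: [0.5, -0.3, 0.3]
finger_gap: 0.0656
gripper_force: 0.0
```

Run:
```python
from h import *
d=robot.snapshot('wrist')
for o in rings(d,.012): print(o)
X=rings(d,.012,[.4559,.196])
if X: go([X[0][0][0],X[0][0][1],.005])
```

```text
(array([0.41378863, 0.04577242, 0.012     ]), array([427.9, 283.3]), array([19.6, 56.1]))
(array([0.45600829, 0.19603905, 0.012     ]), array([312. , 189.9]), array([44.2, 45.3]))
(array([0.58814326, 0.03850241, 0.012     ]), array([530.9, 129.3]), array([41.8, 42.3]))
(array([0.46932347, 0.33538218, 0.012     ]), array([175.2, 114.7]), array([48. , 51.3]))
(array([0.59118086, 0.18408014, 0.012     ]), array([389.5,  54.3]), array([49.4, 55. ]))
(array([0.62669174, 0.14432264, 0.012     ]), array([451.6,  33.2]), array([  6.2, 136.1]))
(array([0.56861764, 0.32224119, 0.012     ]), array([226.8,   6.7]), array([30.3, 50.5]))
shift [ 0.0023 -0.0131  0.4524] rot [ 1.7997e+02 -1.0000e-02  2.4020e+01] tcp [0.4569 0.1922 0.1407]
```

>>> {"method": "apply_moves", "body": {"plan": [[[0.002,-0.01,0.1],[0,0,0]],[[0.002,-0.012,0.2],[0,0,0]],[[0.002,-0.012,0.3],[0,0,0]],[[0.002,-0.012,0.37],[0,0,0]],[[0.002,-0.012,0.41],[0,0,0]],[[0.002,-0.012,0.435],[0,0,0]],[[0.002,-0.012,0.445],[0,0,0]],[[0.002,-0.012,0.452],[0,0,0]],[[0.002,-0.012,0.452],[0,0,0]],[[0.002,-0.012,0.452],[0,0,0]]]}}

```text
t: 11.38
tcp_pos: [0.4562, 0.1972, 0.0058]
tool_rot: [180.0, -0.1, 24.1]
contact_force: [-0.2, -0.8, 0.4]
finger_gap: 0.0649
gripper_force: 0.0
```

>>> {"method": "apply_moves", "body": {"plan": [[[0,0,0],[0,0,0]],[[0,0,0],[0,0,0]],[[0,0,0],[0,0,0]],[[0,0,0],[0,0,0]],[[0,0,0],[0,0,0]],[[0,0,0],[0,0,0]],[[0,0,0],[0,0,0]],[[0,0,-0.05],[0,0,0]],[[0,0,-0.1],[0,0,0]],[[0,0,-0.1],[0,0,0]]], "claw": 0.3, "force": 12}}

```text
t: 12.22
tcp_pos: [0.4566, 0.1978, 0.0367]
tool_rot: [180.0, -0.2, 24.1]
contact_force: [0.5, 0.1, -0.6]
finger_gap: 0.0438
gripper_force: 12.0
```

Run:
```python
from h import *
go([.4934,-.2418,.20])
```

```text
shift [-0.4852  1.3877 -0.5456] rot [ 1.800e+02 -1.700e-01  2.412e+01] tcp [0.4566 0.1978 0.0367]
```

>>> {"method": "apply_moves", "body": {"plan": [[[0,0,-0.12],[0,0,0]],[[0,0,-0.25],[0,0,0]],[[-0.02,0.06,-0.37],[0,0,0]],[[-0.06,0.17,-0.45],[0,0,0]],[[-0.1,0.29,-0.5],[0,0,0]],[[-0.14,0.41,-0.545],[0,0,0]],[[-0.18,0.53,-0.545],[0,0,0]],[[-0.22,0.65,-0.545],[0,0,0]],[[-0.26,0.77,-0.545],[0,0,0]],[[-0.31,0.89,-0.545],[0,0,0]]]}}

```text
t: 13.05
tcp_pos: [0.4795, -0.0865, 0.1976]
tool_rot: [180.0, 0.0, 24.1]
contact_force: [1.4, -0.2, -1.8]
finger_gap: 0.0433
gripper_force: 12.0
```

>>> {"method": "apply_moves", "body": {"plan": [[[-0.04,0.12,0],[0,0,0]],[[-0.08,0.24,0],[0,0,0]],[[-0.12,0.34,0],[0,0,0]],[[-0.15,0.42,0],[0,0,0]],[[-0.17,0.47,0],[0,0,0]],[[-0.175,0.49,0],[0,0,0]],[[-0.175,0.498,0],[0,0,0]],[[-0.175,0.498,0],[0,0,0]],[[-0.175,0.498,0],[0,0,0]],[[-0.175,0.498,0],[0,0,0]]]}}

```text
t: 13.88
tcp_pos: [0.4931, -0.2406, 0.1984]
tool_rot: [-180.0, -0.0, 24.3]
contact_force: [-0.2, 0.3, -0.6]
finger_gap: 0.0435
gripper_force: 12.0
```

Run:
```python
from h import *
go([.4934,-.2418,.163]); T=np.array(robot.read_state()['tcp_pos'])
d=robot.snapshot('wrist');pickle.dump(d,open('wrist.pkl','wb'))
a=cv2.resize(d['image'][170:300,240:400],None,fx=3,fy=3); cv2.imwrite('pics/w5.png',a[:,:,::-1])
```

```text
shift [-0.0008  0.0039  0.1179] rot [-1.7999e+02 -2.0000e-02  2.4250e+01] tcp [ 0.4931 -0.2406  0.1984]
```

View pics/w5.png

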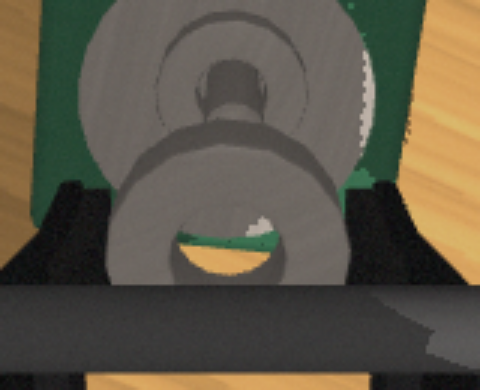

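Ring 2 is held and needs about 1.2 mm along tool y; then lower it.

>>> {"method": "apply_moves", "body": {"plan": [[[0,0.004,0.05],[0,0,0]],[[0,0.004,0.1],[0,0,0]],[[0,0.004,0.12],[0,0,0]],[[0,0.004,0.14],[0,0,0]],[[0,0.004,0.155],[0,0,0]],[[0,0.004,0.17],[0,0,0]],[[0,0.004,0.185],[0,0,0]],[[0,0.004,0.2],[0,0,0]],[[0,0.004,0.21],[0,0,0]],[[0,0.004,0.215],[0,0,0]]]}}

```text
t: 14.77
tcp_pos: [0.4931, -0.2435, 0.1334]
tool_rot: [-180.0, 0.0, 24.1]
contact_force: [-0.3, 0.9, -2.1]
finger_gap: 0.0434
gripper_force: 12.0
```

>>> {"method": "apply_moves", "body": {"plan": [[[0,0,0],[0,0,0]],[[0,0,0],[0,0,0]],[[0,0,0],[0,0,0]],[[0,0,0],[0,0,0]],[[0,0,0],[0,0,0]],[[0,0,0],[0,0,0]],[[0,0,0],[0,0,0]],[[0,0,0],[0,0,0]],[[0,0,0],[0,0,0]],[[0,0,0],[0,0,0]]]}}

```text
t: 15.6
tcp_pos: [0.4932, -0.2435, 0.1337]
tool_rot: [-180.0, -0.0, 24.1]
contact_force: [-0.3, -0.3, -1.5]
finger_gap: 0.0439
gripper_force: 12.0
```

Run:
```python
from h import *
go([.4934,-.2418,.104]); s=robot.snapshot('scene')
b=cv2.resize(s['image'][140:240,165:245],None,fx=4,fy=4,interpolation=cv2.INTER_CUBIC)
cv2.imwrite('pics/w6.png',b[:,:,::-1]); print(robot.read_state()['contact_force'])
```

```text
shift [ 0.0029 -0.005   0.0992] rot [-180.     -0.     24.11] tcp [ 0.4932 -0.2435  0.1337]
[-0.60969174 -0.18417339 -1.67486405]
```

View pics/w6.png

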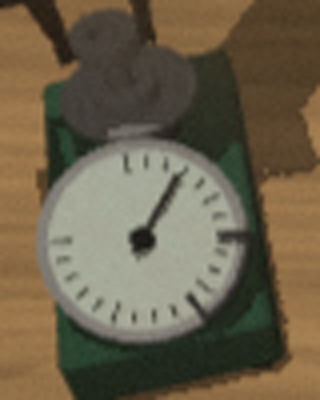

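The needle has not moved and only the ring's weight shows, so it is threaded. Lower and release.

>>> {"method": "apply_moves", "body": {"plan": [[[0.001,-0.003,0.01],[0,0,0]],[[0.001,-0.003,0.03],[0,0,0]],[[0.001,-0.003,0.045],[0,0,0]],[[0.001,-0.003,0.06],[0,0,0]],[[0.001,-0.003,0.07],[0,0,0]],[[0.001,-0.003,0.08],[0,0,0]],[[0.001,-0.003,0.09],[0,0,0]],[[0.001,-0.003,0.095],[0,0,0]],[[0.001,-0.003,0.1],[0,0,0]],[[0.001,-0.003,0.1],[0,0,0]]]}}

```text
t: 16.48
tcp_pos: [0.4932, -0.2426, 0.1037]
tool_rot: [-180.0, -0.0, 24.1]
contact_force: [-1.4, -0.0, -0.4]
finger_gap: 0.0433
gripper_force: 12.0
```

>>> {"method": "apply_moves", "body": {"plan": [[[0,0,0],[0,0,0]],[[0,0,0],[0,0,0]],[[0,0,0],[0,0,0]],[[0,0,0],[0,0,0]],[[0,0,0],[0,0,0]],[[0,0,0],[0,0,0]],[[0,0,0],[0,0,0]],[[0,0,0],[0,0,0]],[[0,0,0],[0,0,0]],[[0,0,0],[0,0,0]]], "claw": 0.65}}

```text
t: 17.32
tcp_pos: [0.4931, -0.2426, 0.1038]
tool_rot: [-180.0, 0.0, 24.1]
contact_force: [-0.2, -0.1, 0.1]
finger_gap: 0.0565
gripper_force: 0.0
```

>>> {"method": "apply_moves", "body": {"plan": [[[0,0,-0.05],[0,0,0]],[[0,0,-0.15],[0,0,0]],[[0,0,-0.26],[0,0,0]],[[0,0,-0.33],[0,0,0]],[[0.03,-0.06,-0.33],[0,0,0]],[[0.09,-0.16,-0.33],[0,0,0]],[[0.15,-0.26,-0.33],[0,0,0]],[[0.21,-0.36,-0.33],[0,0,0]],[[0.27,-0.46,-0.33],[0,0,0]],[[0.33,-0.56,-0.33],[0,0,0]]], "claw": 0.75}}

```text
t: 18.15
tcp_pos: [0.5148, -0.0472, 0.203]
tool_rot: [180.0, -0.0, 24.1]
contact_force: [1.3, 0.5, -0.5]
finger_gap: 0.0655
gripper_force: 0.0
```

Run:
```python
from h import *
go([.591,.184,.14]); s=robot.snapshot('scene')
# darkest direction on the dial: needle angle from image
b=cv2.resize(s['image'][140:240,165:245],None,fx=4,fy=4,interpolation=cv2.INTER_CUBIC)
g=cv2.cvtColor(b,cv2.COLOR_RGB2GRAY); c=np.array([143,240])
v=[(np.mean([g[int(c[1]-r*np.cos(a)),int(c[0]+r*np.sin(a))] for r in range(20,62,2)]),round(np.degrees(a))) for a in np.radians(range(0,360,3))]
print(sorted(v)[:4])
```

```text
shift [ 0.5466 -0.5998  0.2097] rot [ 1.7998e+02 -1.0000e-02  2.4100e+01] tcp [ 0.5148 -0.0472  0.203 ]
[(np.float64(60.904761904761905), 69), (np.float64(71.23809523809524), 66), (np.float64(75.95238095238095), 72), (np.float64(102.42857142857143), 63)]
```

Needle is at about 1.4 rad. The ring at (0.591,0.184) has the screwdriver tip beside it, so take the one at (0.4695,0.335) instead.

>>> {"method": "apply_moves", "body": {"plan": [[[0.04,-0.11,0],[0,0,0]],[[0.08,-0.22,0],[0,0,0]],[[0.12,-0.34,0.02],[0,0,0]],[[0.16,-0.46,0.05],[0,0,0]],[[0.2,-0.58,0.08],[0,0,0]],[[0.24,-0.7,0.11],[0,0,0]],[[0.28,-0.82,0.14],[0,0,0]],[[0.32,-0.93,0.17],[0,0,0]],[[0.36,-0.99,0.19],[0,0,0]],[[0.37,-1.0,0.21],[0,0,0]]]}}

```text
t: 19.03
tcp_pos: [0.4924, 0.2752, 0.1396]
tool_rot: [-179.9, -0.0, 24.4]
contact_force: [-0.3, 0.1, 0.3]
finger_gap: 0.0648
gripper_force: 0.0
```

Run:
```python
from h import *
d=robot.snapshot('wrist'); X=rings(d,.012,[.4695,.335]); print(X)
go([.4695,.335,.14])
if X: go([X[0][0][0],X[0][0][1],.005])
```

```text
[(array([0.46952352, 0.33532841, 0.012     ]), array([248. , 186.8]), array([44.9, 45.4]))]
shift [ 0.0149 -0.2199 -0.0056] rot [-1.799e+02  7.000e-02  2.435e+01] tcp [0.4926 0.2731 0.1382]
shift [ 0.016  -0.2201  0.4444] rot [-1.799e+02  7.000e-02  2.435e+01] tcp [0.4926 0.2731 0.1382]
```

>>> {"method": "apply_moves", "body": {"plan": [[[0.01,-0.1,0],[0,0,0]],[[0.015,-0.18,0.05],[0,0,0]],[[0.015,-0.222,0.1],[0,0,0]],[[0.015,-0.222,0.15],[0,0,0]],[[0.015,-0.222,0.2],[0,0,0]],[[0.015,-0.222,0.2],[0,0,0]],[[0.015,-0.222,0.2],[0,0,0]],[[0.015,-0.222,0.2],[0,0,0]],[[0.015,-0.222,0.2],[0,0,0]],[[0.015,-0.222,0.2],[0,0,0]]]}}

```text
t: 19.92
tcp_pos: [0.4713, 0.3329, 0.0808]
tool_rot: [180.0, -0.1, 24.1]
contact_force: [-0.4, -0.6, -0.3]
finger_gap: 0.0653
gripper_force: 0.0
```

Run:
```python
from h import *
d=robot.snapshot('wrist'); X=rings(d,.012,[.4695,.335]); print(X)
go([.4695,.3354,.005])
```

```text
[(array([0.46977561, 0.33553819, 0.012     ]), array([311.7, 210.2]), array([55. , 56.2]))]
shift [-0.002  -0.0095  0.2523] rot [-1.800e+02 -8.000e-02  2.408e+01] tcp [0.4711 0.333  0.0807]
```

>>> {"method": "apply_moves", "body": {"plan": [[[-0.001,-0.009,0.05],[0,0,0]],[[-0.001,-0.009,0.1],[0,0,0]],[[-0.001,-0.009,0.15],[0,0,0]],[[-0.001,-0.009,0.19],[0,0,0]],[[-0.001,-0.009,0.22],[0,0,0]],[[-0.001,-0.009,0.24],[0,0,0]],[[-0.001,-0.009,0.252],[0,0,0]],[[-0.001,-0.009,0.252],[0,0,0]],[[-0.001,-0.009,0.252],[0,0,0]],[[-0.001,-0.009,0.252],[0,0,0]]]}}

```text
t: 20.8
tcp_pos: [0.4696, 0.3356, 0.0048]
tool_rot: [-180.0, -0.1, 24.1]
contact_force: [0.5, 0.1, -0.2]
finger_gap: 0.0649
gripper_force: 0.0
```

>>> {"method": "apply_moves", "body": {"plan": [[[0,0,0],[0,0,0]],[[0,0,0],[0,0,0]],[[0,0,0],[0,0,0]],[[0,0,0],[0,0,0]],[[0,0,0],[0,0,0]],[[0,0,0],[0,0,0]],[[0,0,0],[0,0,0]],[[0,0,-0.05],[0,0,0]],[[0,0,-0.1],[0,0,0]],[[0,0,-0.1],[0,0,0]]], "claw": 0.3, "force": 12}}

```text
t: 21.63
tcp_pos: [0.4703, 0.3367, 0.0374]
tool_rot: [-180.0, -0.2, 24.1]
contact_force: [1.2, 1.1, -0.7]
finger_gap: 0.0439
gripper_force: 12.0
```

Run:
```python
from h import *
go([.4934,-.2422,.20])
```

```text
shift [-0.7165  1.7922 -0.5461] rot [-179.95   -0.21   24.13] tcp [0.4703 0.3367 0.0374]
```

>>> {"method": "apply_moves", "body": {"plan": [[[0,0,-0.13],[0,0,0]],[[0,0,-0.26],[0,0,0]],[[-0.02,0.05,-0.39],[0,0,0]],[[-0.06,0.15,-0.47],[0,0,0]],[[-0.1,0.26,-0.53],[0,0,0]],[[-0.15,0.38,-0.545],[0,0,0]],[[-0.2,0.5,-0.545],[0,0,0]],[[-0.25,0.62,-0.545],[0,0,0]],[[-0.3,0.74,-0.545],[0,0,0]],[[-0.34,0.86,-0.545],[0,0,0]]]}}

```text
t: 22.47
tcp_pos: [0.4806, 0.0561, 0.198]
tool_rot: [180.0, -0.0, 24.1]
contact_force: [0.8, -0.3, -1.7]
finger_gap: 0.0437
gripper_force: 12.0
```

>>> {"method": "apply_moves", "body": {"plan": [[[-0.05,0.12,0],[0,0,0]],[[-0.1,0.24,0],[0,0,0]],[[-0.15,0.36,0],[0,0,0]],[[-0.2,0.48,0],[0,0,0]],[[-0.25,0.6,0],[0,0,0]],[[-0.29,0.7,0],[0,0,0]],[[-0.32,0.78,0],[0,0,0]],[[-0.34,0.83,0],[0,0,0]],[[-0.35,0.85,0],[0,0,0]],[[-0.35,0.85,0],[0,0,0]]]}}

```text
t: 23.3
tcp_pos: [0.4893, -0.2188, 0.1974]
tool_rot: [-180.0, 0.0, 24.0]
contact_force: [-0.6, 0.3, -1.8]
finger_gap: 0.0439
gripper_force: 12.0
```

Run:
```python
from h import *
go([.4934,-.2422,.20])
```

```text
shift [-0.0191  0.077  -0.0088] rot [-1.7997e+02  2.0000e-02  2.3980e+01] tcp [ 0.4893 -0.2188  0.1974]
```

>>> {"method": "apply_moves", "body": {"plan": [[[-0.01,0.04,0],[0,0,0]],[[-0.019,0.074,0],[0,0,0]],[[-0.019,0.074,0.05],[0,0,0]],[[-0.019,0.074,0.1],[0,0,0]],[[-0.019,0.074,0.11],[0,0,0]],[[-0.019,0.074,0.11],[0,0,0]],[[-0.019,0.074,0.11],[0,0,0]],[[-0.019,0.074,0.11],[0,0,0]],[[-0.019,0.074,0.11],[0,0,0]],[[-0.019,0.074,0.11],[0,0,0]]]}}

```text
t: 24.13
tcp_pos: [0.494, -0.2402, 0.1654]
tool_rot: [179.9, -0.0, 24.1]
contact_force: [0.2, 0.5, -1.0]
finger_gap: 0.0435
gripper_force: 12.0
```

Run:
```python
from h import *
go([.4934,-.2422,.128])
d=robot.snapshot('wrist'); a=cv2.resize(d['image'][170:300,240:400],None,fx=3,fy=3); cv2.imwrite('pics/w7.png',a[:,:,::-1])
```

```text
shift [-0.0048  0.0052  0.1247] rot [ 1.7995e+02 -4.0000e-02  2.4120e+01] tcp [ 0.494  -0.2402  0.1654]
```

View pics/w7.png

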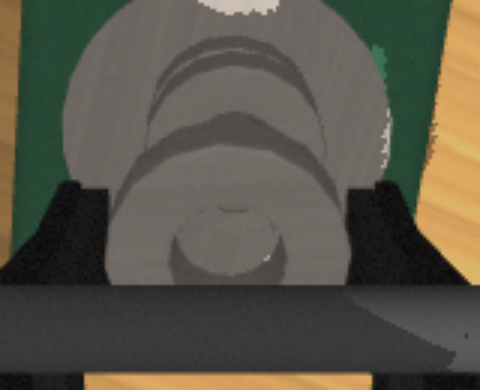

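>>> {"method": "apply_moves", "body": {"plan": [[[-0.004,0.004,0],[0,0,0]],[[-0.004,0.004,0.02],[0,0,0]],[[-0.004,0.004,0.04],[0,0,0]],[[-0.004,0.004,0.06],[0,0,0]],[[-0.004,0.004,0.075],[0,0,0]],[[-0.004,0.004,0.09],[0,0,0]],[[-0.004,0.004,0.1],[0,0,0]],[[-0.004,0.004,0.11],[0,0,0]],[[-0.004,0.004,0.12],[0,0,0]],[[-0.004,0.004,0.125],[0,0,0]]]}}

```text
t: 25.02
tcp_pos: [0.4929, -0.2416, 0.1268]
tool_rot: [-180.0, 0.0, 24.1]
contact_force: [0.4, 0.7, -2.7]
finger_gap: 0.0439
gripper_force: 12.0
```

```bash
cat >> h.py <<'E'
def needle():
    s=robot.snapshot('scene'); b=cv2.resize(s['image'][140:240,165:245],None,fx=4,fy=4,interpolation=cv2.INTER_CUBIC)
    g=cv2.cvtColor(b,cv2.COLOR_RGB2GRAY); c=np.array([143,240])
    v=[(round(np.mean([g[int(c[1]-r*np.cos(a)),int(c[0]+r*np.sin(a))] for r in range(20,62,2)])),round(np.degrees(a))) for a in np.radians(range(0,360,3))]
    print(sorted(v)[:4]); return b
E
python3 - <<'E'
from h import *
go([.4934,-.2422,.1155]); needle(); print(robot.read_state()['contact_force'])
E
```

```text
shift [0.0006 0.0025 0.0375] rot [-1.7999e+02  1.0000e-02  2.4110e+01] tcp [ 0.4929 -0.2416  0.1268]
[(61, 69), (72, 66), (75, 72), (103, 63)]
[ 0.40105292 -0.22190495 -2.28391423]
```

>>> {"method": "apply_moves", "body": {"plan": [[[0,0.001,0.005],[0,0,0]],[[0,0.001,0.01],[0,0,0]],[[0,0.001,0.015],[0,0,0]],[[0,0.001,0.02],[0,0,0]],[[0,0.001,0.025],[0,0,0]],[[0,0.001,0.03],[0,0,0]],[[0,0.001,0.034],[0,0,0]],[[0,0.001,0.037],[0,0,0]],[[0,0.001,0.037],[0,0,0]],[[0,0.001,0.037],[0,0,0]]]}}

```text
t: 25.9
tcp_pos: [0.4932, -0.242, 0.1161]
tool_rot: [180.0, -0.0, 24.1]
contact_force: [-0.4, -0.1, -0.2]
finger_gap: 0.0437
gripper_force: 12.0
```

>>> {"method": "apply_moves", "body": {"plan": [[[0,0,0],[0,0,0]],[[0,0,0],[0,0,0]],[[0,0,0],[0,0,0]],[[0,0,0],[0,0,0]],[[0,0,0],[0,0,0]],[[0,0,0],[0,0,0]],[[0,0,0],[0,0,0]],[[0,0,0],[0,0,0]],[[0,0,0],[0,0,0]],[[0,0,0],[0,0,0]]], "claw": 0.65}}

```text
t: 26.73
tcp_pos: [0.4931, -0.2419, 0.116]
tool_rot: [-180.0, 0.0, 24.1]
contact_force: [0.4, -0.8, 0.6]
finger_gap: 0.0566
gripper_force: 0.0
```

>>> {"method": "apply_moves", "body": {"plan": [[[0,0,-0.03],[0,0,0]],[[0,0,-0.1],[0,0,0]],[[0,0,-0.2],[0,0,0]],[[0,0,-0.3],[0,0,0]],[[0,0,-0.35],[0,0,0]],[[0,0,-0.35],[0,0,0]],[[0,0,-0.35],[0,0,0]],[[0,0,-0.35],[0,0,0]],[[0,0,-0.35],[0,0,0]],[[0,0,-0.35],[0,0,0]]]}}

```text
t: 27.57
tcp_pos: [0.4926, -0.2417, 0.22]
tool_rot: [-179.9, 0.1, 24.1]
contact_force: [0.0, -0.1, -0.7]
finger_gap: 0.0566
gripper_force: 0.0
```

Run:
```python
from h import *
b=needle(); d=robot.snapshot('wrist'); a=cv2.resize(d['image'][130:330,200:440],None,fx=2,fy=2)
cv2.imwrite('pics/w8.png',np.hstack([a,b])[:,:,::-1]); print(robot.read_state()['contact_force'])
```

```text
[(59, 114), (73, 111), (84, 117), (111, 108)]
[ 0.32411445 -0.48597864 -0.04316353]
```

View pics/w8.png

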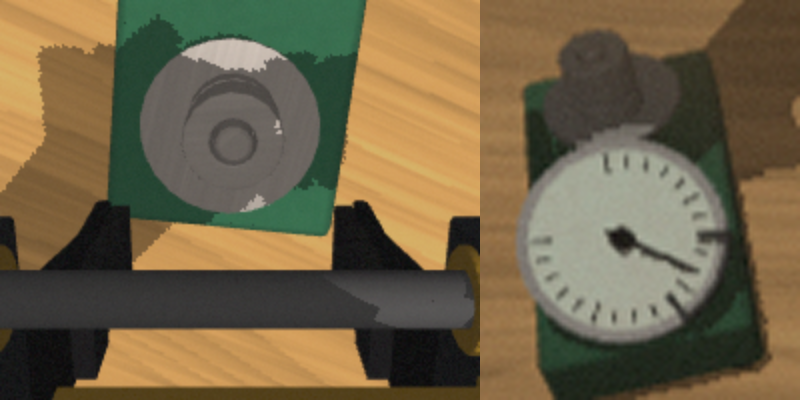

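Three rings are stacked on the post and the needle rests midway between the tabs at 114°, with the tabs at about 88° and 139°. The gripper is clear.

```bash
python3 -c "
from bench import robot
print(robot.finish_job())"
```

```text
the job is handed in; nothing more can be done
None
```

I threaded three rings onto the post and released them; the needle came to rest about midway between the two tabs, nothing else on the bench was disturbed as far as I could see, and the job is handed in (no verdict was returned).

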